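Cupboard lights off for the night

TASK

Switch off the glass-cupboard lights: in one drag, sweep a fingertip along the white switch strip, starting from its green-lamp end, so that its three orange toggles are folded down one after another in the direction of the drag, without lifting well away before the last one is down. Leave the black strip, which feeds the fridge, untouched.

Things in the scene. Friction and masses are not known exactly. Their poses are not given: they have to be found in the camera images.
- white_strip: White switch strip, 250 x 64 x 34 mm, screwed to the worktop; origin: centre of its underside, z up, x along its length. Green lamp (20 mm wide, 8 mm high) on top at x = -108 mm. Three orange paddle toggles hinged 34 mm above the worktop at x = -50, 0, +50 mm, y = 0. A fingertip moving along +x with its end 60 to 73 mm above the worktop tips each paddle and passes over it; lower, it jams on the folded paddle.
- black_strip: Black switch strip, 250 x 64 x 34 mm, screwed to the worktop; origin: centre of its underside, z up, x along its length. Green lamp (20 mm wide, 8 mm high) on top at x = -108 mm. Three orange paddle toggles hinged 34 mm above the worktop at x = -50, 0, +50 mm, y = 0. Same shape as the white strip, 79 mm high over its toggles. A bystander, not to be touched.
- toggle1 (a joint): White strip's first toggle (nearest the lamp, x = -50 mm). 0 = on: leans 15 degrees from upright towards the lamp, top 79 mm above the worktop. 1.4 rad = off: folded 65 degrees past upright towards the strip's +x, top 57 mm above the worktop. Paddle 26 mm wide (y), 46 mm long with its 12 mm thick tip bar. Top-heavy and light to push: once past upright it falls to off by itself and stays.
- toggle2 (a joint): White strip's middle toggle (x = 0), like the first: 0 = on, 1.4 rad = off (folded towards +x)
- toggle3 (a joint): White strip's last toggle (x = +50 mm), like the first: 0 = on, 1.4 rad = off (folded towards +x)

How it is judged:
By the outcome, as a careful person would: the job done as asked, in the order asked, and still so for the second after the job is handed in, with the robot touching nothing.
It also fails if it takes over 35 s, if anything falls off the work surface, if the arm or the gripper's body presses on something with over 40 N, if the wrist force passes 120 N, or if a joint passes its speed limit or range.

ROBOT

A 6-joint arm with a two-finger parallel gripper is mounted at the origin on the work surface. World frame = base frame: x ahead of the robot, y to its left, z up, the work surface at z = 0. Lengths are in m, angles in rad, forces in N, time in s.
With the tool pointing down it reaches from about 0.3 to 0.825 m from the base axis. Payload 5.4 kg.
Tool frame: the origin (TCP) lies on the centre line of the jaws, within the pads' length; the fingertips stand 22 mm ahead of it and the grasp point (between the pads) lies 3 mm ahead of it; z points along the fingers, y is the line along which they close (so a half turn about z gives the same grasp; the last joint's range is limited). The gripper opens to 92 mm and grips with 3 to 60 N. Pads are 20 mm wide; open, the fingers measure 128 mm over their backs; the gripper's body (75 mm by 189 mm) begins 69 mm behind the grasp point.
Start: joints at [-1.407, 0.158, 1.597, -0, 1.386, -0.21], TCP at [0.21, -0.535, 0.237] pointing down, gripper open.
Joint ranges: [-2.91, 2.91], [-0.94, 2.29], [0.18, 2.7], [-1.29, 4.43], [0.17, 2.64], [-3, 3]. Speed limits (rad/s): [2.57, 2.57, 3.14, 3.14, 3.14, 3.14].

INTERFACE

Orientations are given as a rotation vector (axis times angle).
In Python, from workcell import ctrl, vision gives the robot as it stands. The module is installed in compiled form; this text tells all that it offers.
- The arm moves only by the tool jog_arm, never from a script. Its argument "steps" is a list of rows, each a list of 6 numbers: the shift along the tool's x, y, z in cm, then the turn, a rotation vector about the tool's x, y, z in degrees. A call has 1 to 5 rows; each row is the pose to reach, as a shift and turn from the pose commanded when the call began, along the tool's axes at that moment; what a row does not reach only later rows make up. A row lasts 1/12 s, in which the tool goes at most 41.7 mm and 7.16 degrees, less where a joint would pass 70% of its speed; a pose out of reach is approached as far as the arm can. A call with a gripper value outside its range is refused whole. "gripper" is the finger opening in cm, from 0 to 9.19, set as the call begins (left out, the last holds). The fingers move at their own pace and stop on an object; the grip force is fixed at half the most. Time passes only in rows, so rows that repeat a pose let the fingers close. It gives the time, the measured TCP pose, the force, the opening and the grip force at its end, in the units of the state.
- ctrl.sense(): the state, without advancing time (a new reading comes with each control period).
- vision.grab_frame(name): name is "side" or "top"; returns the picture (480x640x3 uint8, blue, green, red); there is no depth.
- vision.get_calibration(name): a dict with "fx", "fy", "cx", "cy" (pixels), "rvec" (rotation vector, rad) and "tvec" (3), from world to camera coordinates, as OpenCV has them. Camera axes: x right, y down, z forward; pixel columns grow to the right and rows downward; lengths in m; the calibration is good to about 2 mm. A picture is of the moment at which its call begins. get_calibration takes no time and is no camera call.
- ctrl.hand_in(): hands the job in; it is judged then, once.
The state is a dict: "clock": time; "joint_positions": joint angles; "qvel": joint speeds; "effort": joint torques, N m; "tcp_pos": TCP position; "tool_rot": TCP orientation; "ft_force": force on the tool from outside, world axes, zero at the start; "ft_torque": the same for the moment, N m; "grip_width": opening from 0.0 (shut) to 1.0 (fully open); "grip_force": force on a finger pad.
Only numpy, scipy, OpenCV 4.12 (cv2) and the standard library are available. Lean on these libraries where they do the work, as an engineer would, in place of code of your own. Each camera call takes 0.05 s, during which the arm holds its last target. There are 200 camera calls.

## Working session

There is one attempt and no reset: what is moved stays moved. The work goes in short steps, Python scripts to look and compute and a tool call to move; the robot and the scene stay as the last step left them, time stands still between calls to the robot, and variables do not carry over. Pictures are saved under pics/ and viewed, at most 10 in all, crops included, and the job is handed in when it is done.

Besides the shell and the picture viewer there is one more tool, called in YAML: its name, and indented under it one key for each argument. jog_arm: Moves the arm, as the interface text tells. Its arguments: {"type":"object","properties":{"steps":{"type":"array","items":{"type":"array","items":{"type":"number"}}},"gripper":{"type":"number"}},"required":["steps"]}

```bash
mkdir -p pics; python3 - <<'E'
from workcell import ctrl, vision
import cv2
for n in("top","side"):
    cv2.imwrite(f"pics/{n}0.png",vision.grab_frame(n)); print(vision.get_calibration(n))
s=ctrl.sense();print(s["clock"],s["tcp_pos"],s["tool_rot"],s["grip_width"])
E
```

```text
{'fx': 525.2285514325938, 'fy': 525.2285514325938, 'cx': 319.3911641261045, 'cy': 247.74599424202324, 'rvec': array([ 2.15050187, -2.11075635,  0.18033725]), 'tvec': array([0.00194093, 0.56026944, 0.7097795 ])}
{'fx': 601.9280272849994, 'fy': 601.9280272849994, 'cx': 314.0969543805395, 'cy': 236.92853602299186, 'rvec': array([ 0.81993949, -2.31363744,  1.32535493]), 'tvec': array([0.41897563, 0.21820322, 0.62056179])}
0.1 [ 0.20982546 -0.53479834  0.23572121] [-3.08525596e+00 -5.83392427e-01 -9.76924291e-06] 1.0015398114878038
```

View pics/top0.png

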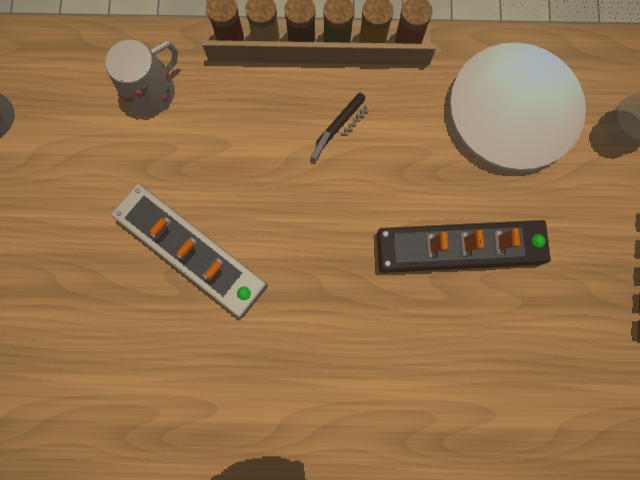

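View pics/side0.png

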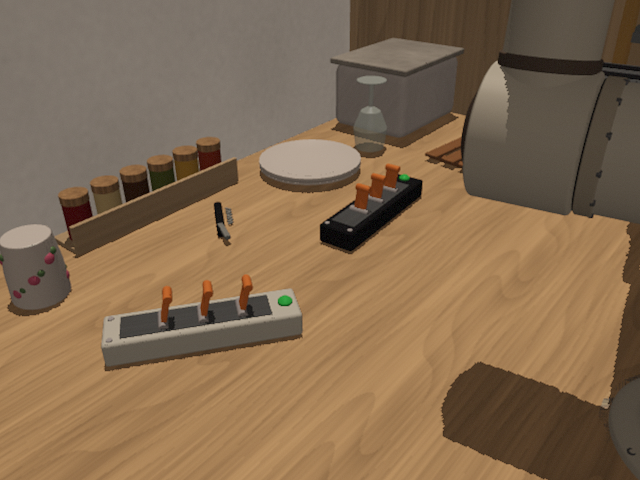

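The top view shows the white strip with its lamp at (244,293) and toggle tips at about (213,268), (186,247) and (159,226). The far corners are at (138,185) and (114,213). The black strip is well to the right. In the side view the white lamp is at (285,300).

```bash
cat > h.py <<'E'
import numpy as np, cv2
from workcell import ctrl, vision
from scipy.spatial.transform import Rotation as R
def ray(n,p):
    c=vision.get_calibration(n);M=R.from_rotvec(c["rvec"]).as_matrix()
    o=-M.T@c["tvec"];d=M.T@np.array([(p[0]-c["cx"])/c["fx"],(p[1]-c["cy"])/c["fy"],1]);return o,d
def at(n,p,z):
    o,d=ray(n,p);return o+d*(z-o[2])/d[2]
E
python3 - <<'E'
from h import *
lt=at("top",(244,293),.04);ls=at("side",(285,300),.04);print("lamp",lt,ls)
C=[at("top",p,.034)[:2] for p in[(138,185),(113,213),(240,316),(267,286)]]
S=[at("side",p,.034)[:2] for p in[(105,338),(106,318),(296,291),(301,313)]]
for c in (C,S): print(np.round(c,4).tolist(),np.mean(c,0))
f=(C[0]+C[1])/2;g=(C[2]+C[3])/2;print("len",np.linalg.norm(f-g),np.linalg.norm(C[0]-C[1]),"ctr",(f+g)/2,"yaw",np.degrees(np.arctan2(*(f-g)[::-1])))
for p in[(213,268),(186,247),(159,226)]: print("tip",at("top",p,.075))
s=ctrl.sense();print(R.from_rotvec(s["tool_rot"]).as_matrix())
E
```

```text
lamp [0.49352273 0.11954393 0.04      ] [0.48798292 0.12596133 0.04      ]
[[0.6531, 0.2866], [0.6093, 0.3205], [0.4609, 0.1247], [0.5048, 0.0875]] [0.55703511 0.20482508]
[[0.6141, 0.3153], [0.6477, 0.2914], [0.4958, 0.0953], [0.4586, 0.1282]] [0.55406488 0.20758272]
len 0.24700327920087684 0.05536182723529544 ctr [0.55703511 0.20482508] yaw 53.06941292575178
tip [0.52435034 0.15876982 0.075     ]
tip [0.55309225 0.19791862 0.075     ]
tip [0.5822378 0.2376172 0.075    ]
[[ 9.30958257e-01  3.65125502e-01 -3.03078943e-04]
 [ 3.65125491e-01 -9.30956872e-01  1.63631639e-03]
 [ 3.15307417e-04 -1.63400410e-03 -9.99998615e-01]]
```

The measurements agree with each other: strip centre ≈ (0.556, 0.205), yaw ≈ 53°, and both length and lamp position match. I'll cross at height with the fingers shut.

jog_arm:
  steps:
    - [2.5,-2.5,0,0,0,0]
    - [5,-5,0,0,0,0]
    - [7.5,-7.5,0,0,0,0]
    - [10,-10,0,0,0,0]
    - [12.5,-12.5,0,0,0,0]
  gripper: 0

```text
clock: 0.52
tcp_pos: [0.2809, -0.3714, 0.236]
tool_rot: [-3.086, -0.583, 0.0]
ft_force: [0.4, 0.7, 1.1]
grip_width: 0.663
grip_force: 0.0
```

jog_arm:
  steps:
    - [2.5,-2.5,0,0,0,0]
    - [5,-5,0,0,0,0]
    - [7.5,-7.5,0,0,0,0]
    - [10,-10,0,0,0,0]
    - [12.5,-12.5,0,0,0,0]

```text
clock: 0.93
tcp_pos: [0.3515, -0.2095, 0.2363]
tool_rot: [-3.087, -0.583, 0.0]
ft_force: [0.6, -0.4, 0.3]
grip_width: 0.295
grip_force: 0.0
```

jog_arm:
  steps:
    - [2.5,-2.5,0,0,0,0]
    - [5,-5,0,0,0,0]
    - [7.5,-7.5,0,0,0,0]
    - [10,-10,0,0,0,0]
    - [12.5,-12.5,0,0,0,0]

```text
clock: 1.35
tcp_pos: [0.4222, -0.0474, 0.2364]
tool_rot: [-3.087, -0.584, 0.0]
ft_force: [0.6, -0.8, -0.8]
grip_width: 0.008
grip_force: 0.0
```

jog_arm:
  steps:
    - [2.5,-2.5,0,0,0,-6]
    - [5,-5,0,0,0,-12]
    - [7.5,-7.5,0,0,0,-18]
    - [10,-10,0,0,0,-25]
    - [12.5,-12.5,0,0,0,-31.7]

```text
clock: 1.77
tcp_pos: [0.4929, 0.1147, 0.2362]
tool_rot: [-2.805, -1.413, 0.001]
ft_force: [0.3, -1.0, -0.3]
grip_width: 0.001
grip_force: 0.0
```

```bash
python3 - <<'E'
from h import *
for n in("top","side"): cv2.imwrite(f"pics/{n}1.png",vision.grab_frame(n))
s=ctrl.sense();M=R.from_rotvec(s["tool_rot"]).as_matrix()
print(s["clock"],s["tcp_pos"],s["grip_width"],s["joint_positions"],np.degrees(np.arctan2(M[1,0],M[0,0])),M[:,2])
c=np.array([.5555,.2055]);u=np.array([.6018,.7986])
t=np.append(c-.1*u,s["tcp_pos"][2]);print("to start, tool cm",M.T@(t-s["tcp_pos"])*100)
E
```

```text
1.8667 [0.49325542 0.11660088 0.23594523] 0.002454167208755642 [-7.55304327e-03 -1.90029493e-02  1.78521779e+00  1.43700069e-03
  1.37620566e+00  6.28098815e-01] 53.56384923805485 [-8.16973487e-04  1.41609051e-03 -9.99998664e-01]
to start, tool cm [ 0.84983493 -0.37075656  0.00111135]
```

View pics/side1.png

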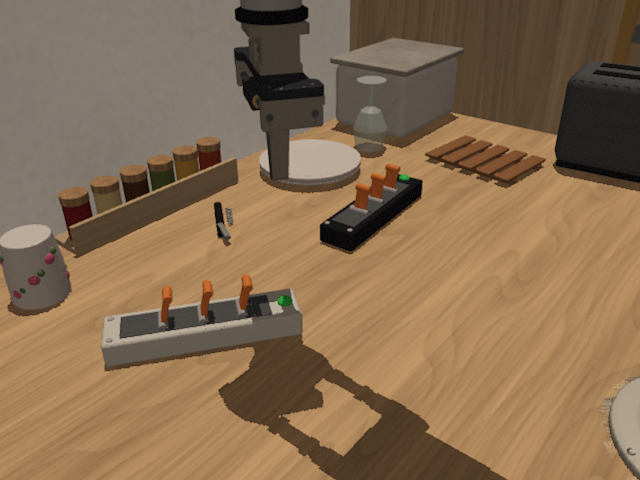

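Toggles are untouched and the shut fingers hang above the lamp end, with the fingertip at (279,178). Next I align and lower so the tip is at 66 mm (TCP 88 mm).

jog_arm:
  steps:
    - [0.8,-0.3,3,0,0,0]
    - [0.8,-0.3,6,0,0,0]
    - [0.8,-0.3,9,0,0,0]
    - [0.8,-0.3,11,0,0,0]
    - [0.8,-0.3,12,0,0,0]

```text
clock: 2.28
tcp_pos: [0.4926, 0.1204, 0.1131]
tool_rot: [-2.809, -1.402, 0.009]
ft_force: [0.1, 0.1, -0.5]
grip_width: 0.005
grip_force: 0.0
```

jog_arm:
  steps:
    - [0,0,1,0,0,0]
    - [0,0,2,0,0,0]
    - [0,0,2.8,0,0,0]
    - [0,0,2.8,0,0,0]

```text
clock: 2.62
tcp_pos: [0.4947, 0.1208, 0.0876]
tool_rot: [-2.81, -1.404, 0.002]
ft_force: [-0.1, 0.2, -0.0]
grip_width: 0.005
grip_force: 0.0
```

```bash
python3 - <<'E'
from h import *
a=vision.grab_frame("top")[130:370,60:380];b=vision.grab_frame("side")[190:430,80:400]
cv2.imwrite("pics/c2.png",cv2.resize(np.hstack([a,b]),(800,300)))
s=ctrl.sense();M=R.from_rotvec(s["tool_rot"]).as_matrix()
c=np.array([.5555,.2055]);u=np.array([.6018,.7986])
print(s["clock"],s["tcp_pos"],s["ft_force"])
for e in(-.1,.1): print(M.T@(np.append(c+e*u,.088)-s["tcp_pos"])*100)
E
```

```text
2.7167 [0.49566191 0.12092126 0.08907977] [ 0.7955728  -0.12205733  0.16794153]
[ 0.35683606 -0.31065763  0.10794819]
[20.35604715 -0.27132961  0.11739478]
```

View pics/c2.png

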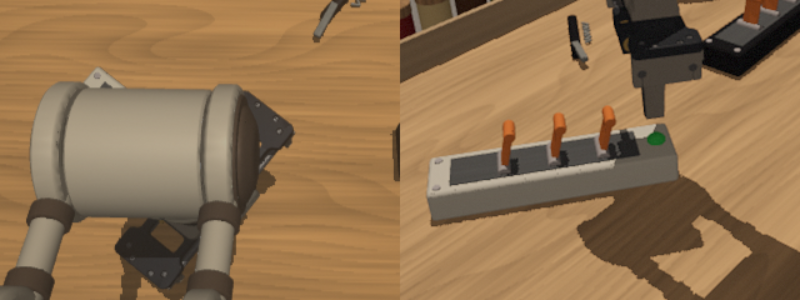

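The tip is just behind toggle 1 above the lamp, at about 67 mm, with the toggles upright. I'll start the drag, checking state after each stage.

jog_arm:
  steps:
    - [1,-0.3,0,0,0,0]
    - [2,-0.3,0,0,0,0]
    - [3,-0.3,0,0,0,0]
    - [4,-0.3,0,0,0,0]
    - [5,-0.3,0,0,0,0]

```text
clock: 3.13
tcp_pos: [0.5238, 0.164, 0.0889]
tool_rot: [2.809, 1.405, 0.001]
ft_force: [-1.1, -0.2, 0.5]
grip_width: 0.005
grip_force: 0.0
```

jog_arm:
  steps:
    - [1,0,0,0,0,0]
    - [2,0,0,0,0,0]
    - [3,0,0,0,0,0]
    - [4,0,0,0,0,0]
    - [5,0,0,0,0,0]

```text
clock: 3.55
tcp_pos: [0.5534, 0.2036, 0.0885]
tool_rot: [-2.81, -1.405, 0.0]
ft_force: [0.0, -0.1, 0.3]
grip_width: 0.004
grip_force: 0.0
```

```bash
python3 - <<'E'
from h import *
cv2.imwrite("pics/s3.png",cv2.resize(vision.grab_frame("side")[190:430,80:400],(640,480)))
s=ctrl.sense();M=R.from_rotvec(s["tool_rot"]).as_matrix()
c=np.array([.5555,.2055]);u=np.array([.6018,.7986])
print(s["clock"],s["tcp_pos"],s["ft_force"],M.T@(np.append(c+.1*u,.0885)-s["tcp_pos"])*100)
E
```

```text
3.6 [0.55434967 0.20468248 0.08880081] [-1.85564003 -0.02414645  0.1622876 ] [10.13394588  0.06799904  0.04622981]
```

View pics/s3.png

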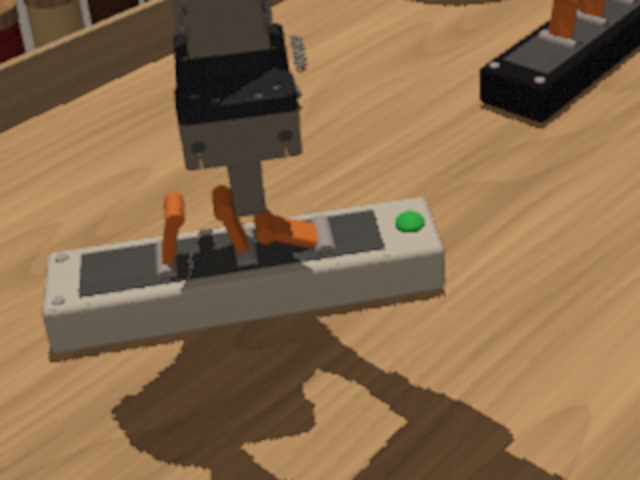

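Toggle 1 is folded at (285,232), toggle 2 is tipping at (228,210) and toggle 3 is still up at (172,225). The height is right, so I carry on.

jog_arm:
  steps:
    - [1,0,0,0,0,0]
    - [2,0,0,0,0,0]
    - [3,0,0,0,0,0]
    - [4,0,0,0,0,0]
    - [5,0,0,0,0,0]

```text
clock: 4.02
tcp_pos: [0.5832, 0.2432, 0.0885]
tool_rot: [2.81, 1.404, -0.0]
ft_force: [-0.4, 0.0, -0.4]
grip_width: 0.001
grip_force: 0.0
```

jog_arm:
  steps:
    - [1,0,0,0,0,0]
    - [2,0,0,0,0,0]
    - [3,0,0,0,0,0]
    - [4,0,0,0,0,0]
    - [5,0,0,0,0,0]

```text
clock: 4.43
tcp_pos: [0.6131, 0.2832, 0.0884]
tool_rot: [2.81, 1.405, -0.001]
ft_force: [-0.4, -0.6, -0.2]
grip_width: 0.003
grip_force: 0.0
```

jog_arm:
  steps:
    - [1,0,0,0,0,0]
    - [2,0,0,0,0,0]
    - [2,0,0,0,0,0]

```text
clock: 4.68
tcp_pos: [0.6256, 0.2999, 0.0886]
tool_rot: [-2.809, -1.406, -0.002]
ft_force: [0.3, 0.5, 0.5]
grip_width: 0.01
grip_force: 0.0
```

```bash
python3 - <<'E'
from h import *
cv2.imwrite("pics/s4.png",cv2.resize(vision.grab_frame("side")[190:430,80:400],(640,480)))
s=ctrl.sense();print(s["clock"],s["tcp_pos"],s["ft_force"])
E
```

```text
4.7333 [0.6250674  0.29918439 0.08839082] [-0.36045477 -0.08971725 -0.39030255]
```

View pics/s4.png

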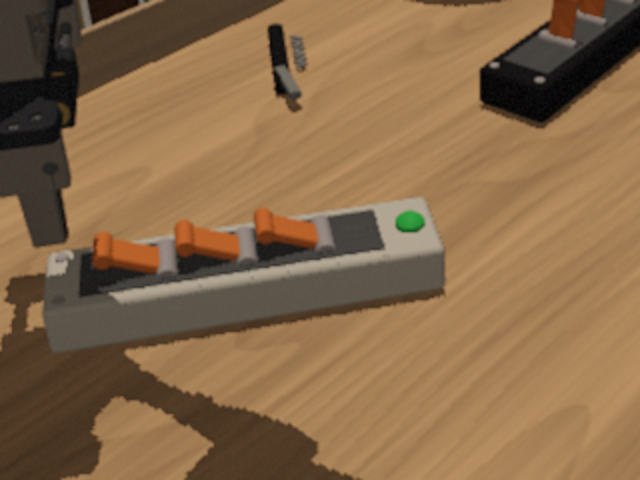

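All three toggles lie folded, at (125,255), (210,243) and (285,230), and the finger is past the last one. I'll lift clear and hand in.

jog_arm:
  steps:
    - [0,0,-2,0,0,0]
    - [0,0,-4,0,0,0]
    - [0,0,-6,0,0,0]
    - [0,0,-8,0,0,0]
    - [0,0,-8,0,0,0]

```text
clock: 5.15
tcp_pos: [0.6272, 0.299, 0.1739]
tool_rot: [2.809, 1.403, 0.012]
ft_force: [0.2, -0.1, 1.5]
grip_width: 0.005
grip_force: 0.0
```

```bash
python3 -c "
from workcell import ctrl
print(ctrl.hand_in())"
```

```text
the job is handed in; nothing more can be done
None
```

The white strip's three toggles were folded down in order in a single drag from the lamp end, the black strip was left untouched, and the job was handed in at about 5 s.

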